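# Unload the drilled plate from the clamping jig into the chute

## Robot

A 7-joint arm with a two-finger parallel gripper is mounted at the origin on a cart in front of the work surface, level with it; the furniture and walls round the work are solid. World frame = base frame: x ahead of the robot, y to its left, z up, the work surface at z = 0. Lengths are in m, angles in rad, forces in N, time in s.
With the tool pointing down it reaches from about 0.35 to 0.9 m from the base axis. Payload 8.1 kg.
Tool frame: the origin (TCP) lies at the very end of the fingers, on their centre line; the grasp point (between the pads) lies 19 mm behind it (arm.tcp_to_grasp is the z of the grasp point in the tool frame, in m); z points along the fingers, y is the line along which they close (so a half turn about z gives the same grasp; the last joint's range is limited). The gripper opens to 92 mm and grips with 3 to 60 N. Pads are 19 mm wide; open, the fingers measure 130 mm over their backs; the gripper's body (75 mm by 190 mm) begins 47 mm behind the grasp point.
Start: joints at [-1.428, 0.434, 0.025, 1.573, -0.012, 1.134, -0.075], TCP at [0.152, 0.606, 0.227] pointing down, gripper open.
Joint ranges: [-2.62, 2.62], [-0.44, 2.09], [-1.27, 1.32], [0.08, 2.57], [-1.32, 4.46], [0.12, 2], [-2.74, 2.74]. Speed limits (rad/s): [2.22, 2.22, 3.01, 3.01, 3.14, 3.14, 3.14].

## Interface

Orientations are given as a rotation vector (axis times angle).
In Python, from cell import readout, vision, sign_off, arm gives the robot as it stands. The module is installed in compiled form; this text tells all that it offers.
- The arm moves only by the shell command python3 -m creep 'ROWS' [FORCE]. ROWS is JSON, a list of rows, each a list of 5 numbers: the shift along the tool's x, y, z in units of 4 cm (1.0 is 4 cm), then the turn about the tool's z in units of 4 degrees (1.0 is 4 degrees), then the opening, from 0 (shut) to 1 (fully open). A call has 1 to 12 rows; each row shifts and turns the commanded pose from where the row before left it, along the tool's axes as they then stand; what a row does not reach is not made up. A row lasts 1/8 s, in which the tool goes at most 62.5 mm and 10.7 degrees, less where a joint would pass 70% of its speed; a pose out of reach is approached as far as the arm can. A call with a number of a shift or a turn outside -1 to 1 is refused whole. A call with a gripper value outside its range is refused whole. The fingers move at their own pace and stop on an object; FORCE is the grip in N (left out, the last holds). Time passes only in rows, so rows that do not move let the fingers close. It gives the time, the measured TCP pose, the force, the opening and the grip force at its end, in the units of the state.
- readout.observe(): the state, without advancing time (a new reading comes with each control period).
- vision.get_image(name): name is "side" or "top" or "wrist"; returns a dict with "pixels" (420x560x3 uint8, blue, green, red), "z_map" (420x560 float32, m along the optical axis (not along the pixel's ray), 0 where there is no reading), "camera_matrix" (3x3 intrinsics, pixels), "position" and "rotation" of the camera in the world. Camera axes: x right, y up, looking along -z (the intrinsics and any distortion apply to the point x, -y, -z); pixel columns grow to the right and rows downward; lengths in m; the calibration is good to about 2 mm. A picture is of the moment at which its call begins.
- sign_off(): hands the job in; it is judged then, once.
The state is a dict: "clock": time; "joints": joint angles; "dq": joint speeds; "joint_efforts": joint torques, N m; "position": TCP position; "ee_rot": TCP orientation; "force": force on the tool from outside, world axes, zero at the start; "ft_torque": the same for the moment, N m; "width": opening from 0.0 (shut) to 1.0 (fully open); "gripper_force": force on a finger pad.
Only numpy, scipy, OpenCV 4.12 (cv2) and the standard library are available. Lean on these libraries where they do the work, as an engineer would, in place of code of your own. Each camera call takes 0.05 s, during which the arm holds its last target. There are 200 camera calls.

## Task

The drilled plate in the raised jig is finished: swing the hold-down clamp right back by its red grip, then press a fingertip on the plate and slide it out along its guides without lifting it, and push it off the ledge so that it drops into the sheet-metal chute and lies flat at the bottom against the lip. Bear on the plate with no more than 20 N, as its soft face marks easily. Leave the clamp open and the things lying about on the bench where they are.

Things in the scene. Friction and masses are not known exactly. Their poses are not given: they have to be found in the camera images.
- station: Fixed drilling station: a plywood riser carrying a jig board (260 x 140 mm) with toggle clamp and metal nest, and a folded sheet-metal chute at one end. Origin on the bench under the board's middle; z up, -x along the slide towards the chute, +y to the wooden fence. Station coordinates below are in this frame.
- plate: Drilled aluminium plate, 130 x 76 x 5 mm, about 0.1 kg, four small holes. Origin: centre of its underside; z up, x along the 130 mm side. Starts home in the nest at station x -60, y 9.5, top z 143 mm, with no edge free to hold. A fingertip pressing down 12 to 16 N drags it along, with some slip; once it has moved 40 mm a fingertip fits behind its rear edge. It tips when its centre passes the ledge, then slides off by itself.
- nest_floor (a point): Rear end of the smooth metal nest floor (z 138 mm), at the end stop: station x 7 mm. The stop is 12 mm thick, top at z 149. The floor runs 172 mm to the ledge between a front rail (inner face y -30, top z 143, flush with the plate) and a fence (inner face y 48, top z 154 mm). All of it is rigid: pressing down, force rises steeply within a millimetre.
- plunger_housing (a point): Middle of the spring plunger's housing on the front rail, station x -75, y -50 mm, 22 mm long, top at z 150 mm. Its pin presses the plate's edge against the fence with about 6 N, so that sliding takes some newtons until the plate's rear edge has passed the pin.
- jig_arm (a joint): Clamp arm angle in rad: near 0 shut, foot on the plate; 1.48 swung right back against its stop. As it grows the grip swings away from the chute (station +x) and down, the foot up. It turns stiffly (0.2 N m) and stays where it is left.
- clamp_hinge (a point): The clamp's hinge axis, along station y, at station x 70, y 0, z 180 mm.
- clamp_grip (a point): On the clamp's red grip, 18 mm from its end; the grip is 16 mm wide along station y and 20 mm thick. Shut, the grip stands upright and this point is 34 mm (station +x) and 92 mm (up) from the hinge. Swung right back, the grip lies level at about station x 165, z 154 mm, and the arm stands upright with its foot out over the nest at station x 24, z 270 mm: keep the gripper clear of it.
- ledge_edge (a point): Middle of the nest floor's open end, the ledge: station x -165, z 138 mm. The chute begins 2 mm beyond and 6 mm lower and falls away (station -x) at 32 degrees, 217 mm long, between walls 88 mm apart and 32 mm high, down to a 30 mm lip faced with rubber.
- chute_catch (a point): Point on the chute's floor 65 mm up the slope from the lip, where the middle of the plate's underside comes to lie: station x -295, y 9.5, z 51 mm.
- bit_tin: Bystander: red drill-bit tin on the bench, 73 x 120 x 28 mm, origin at the centre of its underside.
- square: Bystander: combination square lying flat on the bench, 300 x 122 x 20 mm, origin at the centre of its underside.
- driver: Bystander: screwdriver with a yellow handle on the bench, 192 x 29 x 30 mm, origin at the centre of its underside.

How it is judged:
By the outcome, as a careful person would: the job done as asked, in the order asked, and still so for the second after the job is handed in, with the robot touching nothing.
It also fails if it takes over 72 s, if anything falls off the work surface, if the arm or the gripper's body presses on something with over 40 N, if the wrist force passes 120 N, or if a joint passes its speed limit or range.

## Working session

There is one attempt and no reset: what is moved stays moved. The work goes in short steps, Python scripts to look and compute and a shell command to move; the robot and the scene stay as the last step left them, time stands still between calls to the robot, and variables do not carry over. Pictures are saved under pics/ and viewed, at most 10 in all, crops included, and the job is handed in when it is done.

```bash
mkdir -p pics
cat > h.py <<'E'
import numpy as np,cv2
from cell import readout,vision,arm
def grab(n,f=None):
    d=vision.get_image(n)
    if f: cv2.imwrite('pics/'+f,d['pixels'])
    np.savez('pics/'+n+'.npz',**d)
    return d
def cloud(d):
    K=np.array(d['camera_matrix']);z=d['z_map'];v,u=np.mgrid[:z.shape[0],:z.shape[1]]
    p=np.stack([(u-K[0,2])/K[0,0]*z,-(v-K[1,2])/K[1,1]*z,-z],-1)
    return p@np.array(d['rotation']).T+np.array(d['position'])
E
python3 - <<'E'
from h import *
a=grab('top','top1.png');b=grab('side','side1.png')
cv2.imwrite('pics/both.png',cv2.resize(np.vstack([a['pixels'],b['pixels']]),(450,600)) if 0 else a['pixels'])
s=readout.observe();print({k:np.round(v,3) for k,v in s.items()})
print(arm.tcp_to_grasp,a['camera_matrix'],a['position'],b['position'])
E
```

```text
{'clock': np.float64(0.1), 'joints': array([-1.428,  0.435,  0.025,  1.574, -0.012,  1.134, -0.075]), 'dq': array([-0.001, -0.002, -0.   , -0.003, -0.001, -0.004, -0.001]), 'joint_efforts': array([ 4.0000e-03, -6.6912e+01,  9.8800e-01, -3.1514e+01, -6.0000e-02,
        3.7000e-02,  0.0000e+00]), 'position': array([0.152, 0.606, 0.226]), 'ee_rot': array([-3.850e-01, -3.118e+00,  2.000e-03]), 'force': array([-0.389, -0.497, -0.299]), 'ft_torque': array([-0.009, -0.009, -0.014]), 'gripper_force': np.float64(0.0), 'width': np.float64(1.001)}
-0.0188 [[464.47514836   0.         281.69854566]
 [  0.         464.47514836 210.18542581]
 [  0.           0.           1.        ]] [ 0.29821305 -0.05407179  1.35029902] [ 0.47944358 -1.08277338  1.00151553]
```

View pics/top1.png

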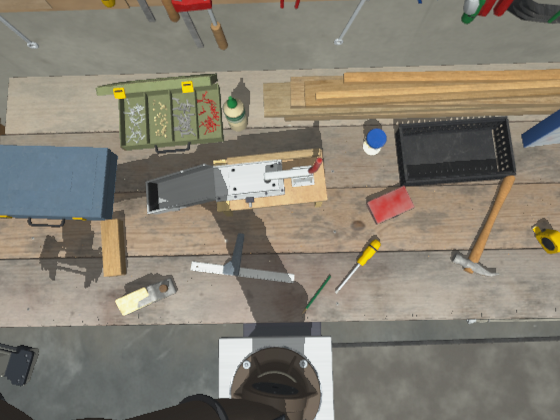

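View pics/side1.png

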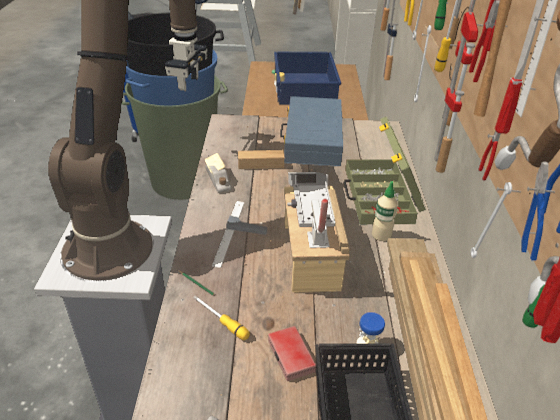

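The top view shows the station with its chute to the left, around (150..325, 150..210). The red grip is near (317,165), and station -x points roughly along world +y. The side view confirms the clamp is shut with the grip upright at (322,215).

Run:
```python
from h import *
for n in('top','side'):
    d=dict(np.load(f'pics/{n}.npz'));P=cloud(d);px=d['pixels']
    roi=(P[...,0]>.25)&(P[...,0]<.65)&(P[...,1]>-.3)&(P[...,1]<.4)
    h,e=np.histogram(P[...,2][roi&(P[...,2]>.1)],bins=np.arange(.1,.16,.003));print(n,list(zip(e.round(3),h)))
    m=roi&(P[...,2]>.112)&(P[...,2]<.16)
    m=cv2.morphologyEx(m.astype(np.uint8),cv2.MORPH_OPEN,np.ones((3,3)))
    k,l,st,c=cv2.connectedComponentsWithStats(m)
    for i in range(1,k):
        if st[i,4]>300:
            q=P[l==i][:,:2].astype(np.float32);r=cv2.minAreaRect(q);print(st[i],r,cv2.boxPoints(r).round(3).tolist())
    hsv=cv2.cvtColor(px,cv2.COLOR_BGR2HSV)
    red=((hsv[...,0]<8)|(hsv[...,0]>172))&(hsv[...,1]>140)&roi&(P[...,2]>.2)
    print('red',red.sum(),np.median(P[red],0),P[red].min(0),P[red].max(0))
a=np.load('pics/top.npz')['pixels'][130:230,130:340];cv2.imwrite('pics/c1.png',cv2.resize(a,None,fx=3.6,fy=3.6,interpolation=cv2.INTER_CUBIC))
```

```text
Traceback (most recent call last):
  File "h.py", line 11, in cloud
    return p@np.array(d['rotation']).T+np.array(d['position'])
           ~~~~~~~~~~~~~~~~~~~~~~~~~~~^~~~~~~~~~~~~~~~~~~~~~~~
ValueError: operands could not be broadcast together with shapes (420,560) (3,)
```

```bash
sed -i "s/np.array(d\['rotation'\])\.T/Rot.from_rotvec(d['rotation']).as_matrix().T/; 1a from scipy.spatial.transform import Rotation as Rot" h.py
python3 - <<'E'
from h import *
for n in('top','side'):
    d=dict(np.load(f'pics/{n}.npz'));P=cloud(d);px=d['pixels']
    roi=(P[...,0]>.25)&(P[...,0]<.65)&(P[...,1]>-.3)&(P[...,1]<.4)
    h,e=np.histogram(P[...,2][roi&(P[...,2]>.1)],bins=np.arange(.1,.16,.003));print(n,h)
    m=roi&(P[...,2]>.112)&(P[...,2]<.16)
    m=cv2.morphologyEx(m.astype(np.uint8),cv2.MORPH_OPEN,np.ones((3,3)))
    k,l,st,c=cv2.connectedComponentsWithStats(m)
    for i in range(1,k):
        if st[i,4]>300:
            q=P[l==i][:,:2].astype(np.float32);r=cv2.minAreaRect(q);print(st[i],r,cv2.boxPoints(r).round(3).tolist())
    hsv=cv2.cvtColor(px,cv2.COLOR_BGR2HSV)
    red=((hsv[...,0]<8)|(hsv[...,0]>172))&(hsv[...,1]>140)&roi&(P[...,2]>.2)
    print('red',red.sum(),np.median(P[red],0),P[red].min(0),P[red].max(0))
a=np.load('pics/top.npz')['pixels'][130:230,130:340];cv2.imwrite('pics/c1.png',cv2.resize(a,None,fx=3.6,fy=3.6,interpolation=cv2.INTER_CUBIC))
E
```

```text
top [  59   57   54   65   54   69   60   65   96  104  271  941 1093  878
  834  385  217  346  272]
[ 189  150  138   63 5670] ((0.5700995326042175, 0.03541424870491028), (0.14104314148426056, 0.3607562780380249), 4.890651702880859) [[0.48399999737739563, 0.20900000631809235], [0.5149999856948853, -0.15000000596046448], [0.656000018119812, -0.1379999965429306], [0.625, 0.22100000083446503]]
red 43 [ 0.57982188 -0.11404352  0.26183663] [ 0.29821305 -0.12715722  0.20242044] [ 0.5890369  -0.05407179  1.35029902]
side [ 47  49  49  39  10   4  31  64  61  65 262 976 675 447 367 119 160 280
 123]
[ 284  174   64   87 3581] ((0.5700506567955017, 0.02982228994369507), (0.13985317945480347, 0.3655567169189453), 4.752669334411621) [[0.48500001430511475, 0.20600000023841858], [0.515999972820282, -0.15800000727176666], [0.6549999713897705, -0.1469999998807907], [0.625, 0.21799999475479126]]
red 8 [ 0.58465751 -0.12617977  0.28711995] [ 0.58019286 -0.1299469   0.28444481] [ 0.58715094 -0.12031911  0.28980778]
```

View pics/c1.png

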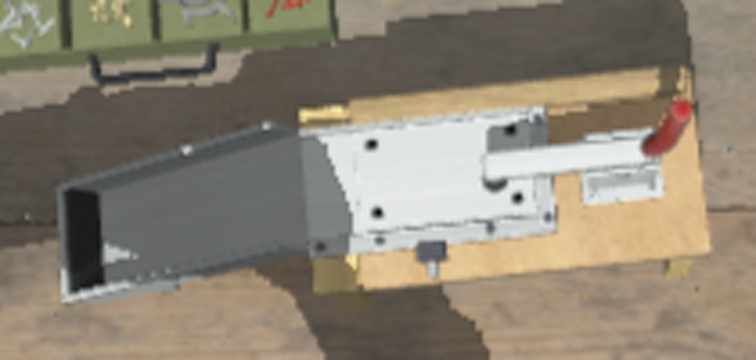

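The crop shows the clamp arm over the plate, the red grip on the right, the plunger at about (432,250) and the chute on the left. The board rectangle gives a station yaw of about 4.8° and an origin near (0.574,-0.018). I'll raise the arm and travel to a spot above the grip.

```bash
cat >> h.py <<'E'
O=np.array([.574,-.0175]);Y=np.radians(4.85)
def st2w(x,y): return O+x*np.array([np.sin(Y),-np.cos(Y)])+y*np.array([np.cos(Y),np.sin(Y)])
def w2st(p):
    d=np.asarray(p)[...,:2]-O; return np.stack([d@[np.sin(Y),-np.cos(Y)],d@[np.cos(Y),np.sin(Y)]],-1)
def go(x,y,z):
    "units in tool axes from measured TCP to station x,y,z (m)"
    s=readout.observe();R=Rot.from_rotvec(s['ee_rot']).as_matrix();t=np.r_[st2w(x,y),z]-s['position']
    ang=np.degrees(np.arctan2(R[1,1],R[0,1]))
    print('t',round(s['clock'],2),'st',(w2st(s['position'])*1e3).round(1),'z',round(s['position'][2]*1e3,1),'shift',(R.T@t/.04).round(3),'turn',round((ang-np.degrees(Y))/4,2),'tilt',R[:,2].round(3),'F',np.round(s['force'],1))
E
python3 -m creep '[[0,0,-0.84,0,1],[0,0,-0.84,0,1],[0,0,-0.84,0,1],[0,0,-0.84,0,1],[-0.62,-0.625,0,0,1],[-0.62,-0.625,0,0,1],[-0.62,-0.625,0,0,1],[-0.62,-0.625,0,0,1],[-0.62,-0.625,0,0,1],[-0.62,-0.625,0,0,1],[-0.62,-0.625,0,0,1],[-0.62,-0.625,0,0,1]]' 15
python3 -m creep '[[-0.62,-0.625,0,1,1],[-0.6,-0.66,0,1,1],[-0.57,-0.7,0,1,1],[-0.5,-0.75,0,1,1],[-0.45,-0.8,0,1,1],[-0.4,-0.8,0,1,1],[-0.3,-0.85,0,1,1],[-0.2,-0.85,0,1,1],[-0.15,-0.85,0,1,1],[-0.1,-0.85,0,1,1],[0,0,0,1,1],[0,0,0,1,1]]'
python3 -c "
from h import *
go(.104,0,.36)"
```

```text
clock: 1.6
position: [0.2962, 0.3627, 0.3609]
ee_rot: [-0.385, -3.118, 0.001]
force: [0.2, -0.0, -0.7]
width: 0.999
gripper_force: 0.0
clock: 3.1
position: [0.2657, 0.0399, 0.3611]
ee_rot: [-1.627, -2.687, -0.002]
force: [0.5, -0.1, 0.1]
width: 1.004
gripper_force: 0.0
t 3.1 st [ -83.3 -302.4] z 361.1 shift [-7.245  5.157  0.026] turn 5.69 tilt [ 0.001  0.001 -1.   ] F [ 0.5 -0.1  0.1]
```

```bash
python3 -m creep '[[-0.72,0.515,0,0,1],[-0.72,0.515,0,0,1],[-0.72,0.515,0,0,1],[-0.72,0.515,0,0,1],[-0.72,0.515,0,0,1],[-0.72,0.515,0,0,1],[-0.72,0.515,0,0,1],[-0.72,0.515,0,0,1],[-0.72,0.515,0,0,1],[-0.72,0.515,0,0,1]]'
python3 -m creep '[[0,0,0,1,1],[0,0,0,1,1],[0,0,0,1,1],[0,0,0,1,1],[0,0,0,1,1],[0,0,0,0.7,1],[0,0,0,0,1]]'
python3 - <<'E'
from h import *
go(.104,0,.36)
d=grab('wrist','w1.png');P=cloud(d);hsv=cv2.cvtColor(d['pixels'],cv2.COLOR_BGR2HSV)
red=((hsv[...,0]<8)|(hsv[...,0]>172))&(hsv[...,1]>140)&(P[...,2]>.2)&(d['z_map']>0)
S=w2st(P[red]);z=P[red][:,2]
for a in np.arange(.2,.3,.015):
    m=(z>=a)&(z<a+.015)
    if m.any():print(a.round(3),m.sum(),S[m].min(0).round(4),S[m].max(0).round(4))
E
```

```text
clock: 4.35
position: [0.5834, -0.1182, 0.3611]
ee_rot: [-1.622, -2.69, -0.001]
force: [-0.3, 0.3, 0.6]
width: 1.002
gripper_force: 0.0
clock: 5.22
position: [0.5825, -0.1176, 0.3612]
ee_rot: [-2.122, -2.316, -0.001]
force: [0.3, -0.2, 1.1]
width: 1.001
gripper_force: 0.0
t 5.22 st [100.5  -0. ] z 361.2 shift [-0.089 -0.     0.031] turn 0.04 tilt [-0.     0.001 -1.   ] F [ 0.3 -0.2  1.1]
0.2 1 [ 0.0918 -0.0041] [ 0.0918 -0.0041]
0.215 14 [ 0.0925 -0.0066] [ 0.0963 -0.0014]
0.23 42 [ 0.093  -0.0066] [0.0972 0.0011]
0.245 41 [ 0.0942 -0.0063] [0.0972 0.0003]
0.26 27 [ 0.0955 -0.0051] [0.0974 0.0002]
0.275 43 [ 0.1021 -0.0048] [0.1092 0.003 ]
0.29 1 [ 0.1036 -0.0048] [ 0.1036 -0.0048]
```

View pics/w1.png

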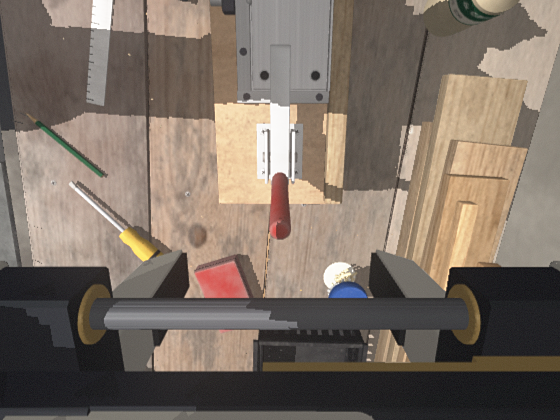

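The wrist view shows the grip at (280,205) centred between the fingers, and the board end edge at row 203. The depth agrees with my station frame to 1–2 mm, so I'll descend and grasp.

```bash
python3 -m creep '[[-0.04,0,0.5,0,1],[-0.04,0,0.8,0,1],[0,0,0.8,0,1],[0,0,0.6,0,1],[0,0,0,0,0],[0,0,0,0,0],[0,0,0,0,0],[0,0,0,0,0],[0,0,0,0,0],[0,0,0,0,0]]' 15
python3 - <<'E'
from h import *
go(.104,0,.253)
# arc waypoints
th=np.radians(np.linspace(20.3,105.6,13));r=.0981
p=np.c_[70+98.1*np.sin(th),180+98.1*np.cos(th)-18.8]
print(p.round(1)[[0,6,12]]);print((np.diff(p,axis=0)/40).round(3).tolist())
E
```

```text
clock: 6.52
position: [0.5836, -0.1201, 0.2532]
ee_rot: [2.12, 2.318, 0.0]
force: [1.2, 0.9, -0.3]
width: 0.396
gripper_force: 0.0
t 6.53 st [103.    0.9] z 253.2 shift [-0.024 -0.022  0.006] turn 0.07 tilt [ 0.  0. -1.] F [ 1.2  0.9 -0.3]
[[104.  253.2]
 [157.4 205.8]
 [164.5 134.8]]
[[0.278, -0.123], [0.261, -0.156], [0.239, -0.188], [0.214, -0.216], [0.186, -0.241], [0.155, -0.262], [0.121, -0.279], [0.086, -0.292], [0.049, -0.3], [0.012, -0.304], [-0.026, -0.303], [-0.063, -0.297]]
```

```bash
python3 -m creep '[[0,0,0,0,0],[0,0,0,0,0],[0,0,0,0,0],[0,0,0,0,0],[0,0,0,0,0],[0,0,0,0,0]]' 15
python3 -m creep '[[-0.278,0,0.123,0,0],[-0.261,0,0.156,0,0],[-0.239,0,0.188,0,0],[-0.214,0,0.216,0,0]]'
```

```text
clock: 7.28
position: [0.5836, -0.1201, 0.2531]
ee_rot: [2.12, 2.318, 0.0]
force: [1.4, -0.1, -1.2]
width: 0.163
gripper_force: 15.0
clock: 7.78
position: [0.587, -0.1595, 0.225]
ee_rot: [-2.119, -2.317, -0.001]
force: [-0.7, 6.1, 1.4]
width: 0.163
gripper_force: 15.0
```

```bash
python3 -m creep '[[-0.186,0,0.241,0,0],[-0.155,0,0.262,0,0],[-0.121,0,0.279,0,0],[-0.086,0,0.292,0,0],[-0.049,0,0.3,0,0],[-0.012,0,0.304,0,0],[0.026,0,0.303,0,0]]'
python3 -c "
from h import *
go(.1645,0,.1348)"
```

```text
clock: 8.65
position: [0.5891, -0.1835, 0.1459]
ee_rot: [2.12, 2.317, -0.001]
force: [-2.4, 2.3, 3.8]
width: 0.16
gripper_force: 15.0
t 8.65 st [166.7   1. ] z 145.9 shift [ 0.054 -0.024  0.277] turn 0.06 tilt [ 0.    -0.001 -1.   ] F [-2.4  2.3  3.8]
```

```bash
python3 -m creep '[[0.05,0,0.25,0,0],[0.01,0,0.06,0,0],[0.01,0,0.04,0,0],[0,0,0,0,0]]'
python3 -c "
from h import *
go(.1645,0,.1348)
d=grab('side','s2.png')"
```

```text
clock: 9.15
position: [0.589, -0.1814, 0.1341]
ee_rot: [2.12, 2.316, 0.0]
force: [-8.2, 2.7, 18.6]
width: 0.164
gripper_force: 15.0
t 9.15 st [164.5   1.1] z 134.1 shift [ 0.001 -0.027 -0.018] turn 0.05 tilt [ 0.002 -0.001 -1.   ] F [-8.2  2.7 18.6]
```

View pics/s2.png

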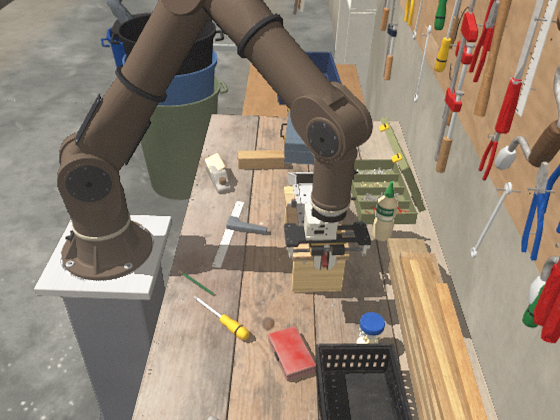

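The side view shows the grip held level beyond the board end at (325,260), and 18 N upward means the arm is on its stop. I'll release it, lift, and cross over the arm to the plate.

```bash
python3 -m creep '[[0,0,0,0,0.6],[0,0,0,0,0.6],[0,0,0,0,0.6],[0,0,0,0,0.6],[0,0,-0.4,0,0.6],[0,0,-0.9,0,0.6],[0,0,-0.9,0,0.6],[0,0,-0.9,0,0.6],[0,0,-0.9,0,0.6],[0,0,-0.9,0,0.6],[0,0,-0.4,0,0.6]]'
python3 -m creep '[[0.6,0,0,0,0],[0.9,0.03,0,0,0],[0.9,0.03,0,0,0],[0.9,0.03,0,0,0],[0.9,0.03,0,0,0],[0.9,0.03,0,0,0],[0.6,0.03,0,0,0],[0.3,0,0,0,0],[0,0,0,0,0],[0,0,0,0,0]]'
python3 - <<'E'
from h import *
go(-.07,.0095,.2)
d=grab('wrist','w3.png');P=cloud(d)
S=w2st(P);np.save('S.npy',np.dstack([S,P[...,2]]))
E
```

```text
clock: 10.58
position: [0.5893, -0.1809, 0.3475]
ee_rot: [2.119, 2.315, 0.003]
force: [-0.2, -0.9, 0.2]
width: 0.598
gripper_force: 0.0
clock: 11.82
position: [0.5747, 0.058, 0.3447]
ee_rot: [2.122, 2.316, -0.0]
force: [-0.9, -0.3, -0.0]
width: 0.001
gripper_force: 0.0
t 11.82 st [-75.2   7.1] z 344.7 shift [-0.129  0.06   3.617] turn 0.04 tilt [ 0. -0. -1.] F [-0.9 -0.3 -0. ]
```

View pics/w3.png

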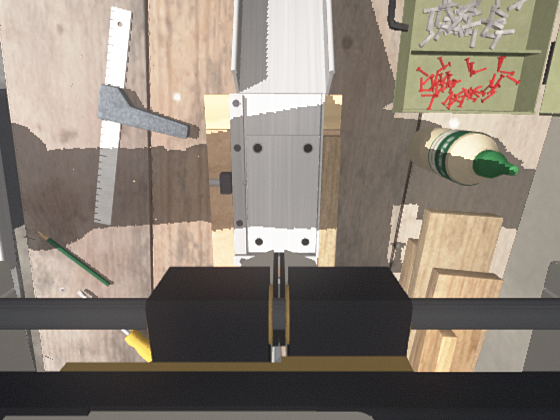

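The plate's front edge is at row 134, its rear edge near row 253, and its sides at columns 245 and 318. Holes are at (257,148), (307,148), (259,242) and (305,242). I'll cast rays onto z=0.143 to check the frame.

Run:
```python
from h import *
d=dict(np.load('pics/wrist.npz'));K=d['camera_matrix'];R=Rot.from_rotvec(d['rotation']).as_matrix()
def ray(u,v,z):
    r=R@np.array([(u-K[0,2])/K[0,0],-(v-K[1,2])/K[1,1],-1]);p=d['position'];return p+r*(z-p[2])/r[2]
for n,u,v in[('front',282,134),('left',245,190),('right',318,190),('h',257,148),('h',307,148),('h',259,242),('h',305,242)]:
    print(n,(w2st(ray(u,v,.143))*1e3).round(1))
print('ledge',(w2st(ray(282,94,.138))*1e3).round(1),'plunger',(w2st(ray(227,182,.15))*1e3).round(1))
S=np.load('S.npy');print('plate z by depth',np.median(S[160:230,255:305,2]))
```

```text
front [-128.1    9.7]
left [-69.4 -29.7]
right [-69.5  48.5]
h [-113.9  -16.1]
h [-114.    35.6]
h [ -9.6 -15.6]
h [-9.7 36. ]
ledge [-167.     9.6] plunger [-79.6 -47.5]
plate z by depth 0.14261507374383864
```

```bash
sed -i 's/O=np.array(.*;Y/O=np.array([.5738,-.0155]);Y/' h.py
python3 -m creep '[[-0.16,0.03,0.8,0,0],[-0.17,0.03,0.8,0,0],[0,0,0.9,0,0],[0,0,0.9,0,0],[0,0,0.9,0,0],[0,0,0.4,0,0],[0,0,0.14,0,0],[0,0,0,0,0],[0,0,0,0,0]]'
python3 -c "
from h import *
go(-.06,.0095,.143)"
```

```text
clock: 13.0
position: [0.5791, 0.0466, 0.1521]
ee_rot: [2.119, 2.318, 0.002]
force: [0.7, -0.1, 0.8]
width: 0.003
gripper_force: 0.0
t 13.0 st [-61.4  10.5] z 152.1 shift [-0.036 -0.026  0.227] turn 0.07 tilt [ 0.002  0.    -1.   ] F [ 0.7 -0.1  0.8]
```

```bash
python3 -m creep '[[0,0,0.03,0,0],[0,0,0.03,0,0],[0,0,0.03,0,0],[0,0,0.03,0,0],[0,0,0.03,0,0],[0,0,0,0,0]]'; for i in 1; do python3 -m creep '[[0,0,0.0125,0,0],[0,0,0,0,0]]'; done
```

```text
clock: 13.75
position: [0.5782, 0.0466, 0.1448]
ee_rot: [-2.12, -2.318, 0.0]
force: [-0.0, 0.4, -0.3]
width: 0.004
gripper_force: 0.0
clock: 14.0
position: [0.5783, 0.0467, 0.1444]
ee_rot: [-2.12, -2.318, -0.0]
force: [0.2, 0.1, -0.8]
width: 0.005
gripper_force: 0.0
```

```bash
python3 -m creep '[[0,0,0.0125,0,0],[0,0,0,0,0]]'
```

```text
clock: 14.25
position: [0.5783, 0.0467, 0.144]
ee_rot: [-2.12, -2.318, -0.0]
force: [0.6, 0.3, 0.1]
width: 0.006
gripper_force: 0.0
```

```bash
python3 -m creep '[[0,0,0.0125,0,0],[0,0,0,0,0]]'
```

```text
clock: 14.5
position: [0.5783, 0.0467, 0.1435]
ee_rot: [2.12, 2.318, 0.0]
force: [-0.4, -0.1, 0.7]
width: 0.006
gripper_force: 0.0
```

```bash
python3 -m creep '[[0,0,0.008,0,0],[0,0,0,0,0]]'
```

```text
clock: 14.75
position: [0.5784, 0.0467, 0.1434]
ee_rot: [-2.12, -2.318, -0.0]
force: [-1.8, 0.2, 4.6]
width: 0.005
gripper_force: 2.4
```

```bash
python3 -m creep '[[0,0,0.006,0,0],[0,0,0,0,0]]'
```

```text
clock: 15.0
position: [0.5784, 0.0467, 0.1434]
ee_rot: [-2.12, -2.318, -0.001]
force: [-3.0, 1.1, 7.6]
width: 0.002
gripper_force: 3.8
```

```bash
python3 -m creep '[[0,0,0.0105,0,0],[0,0,0,0,0]]'
```

```text
clock: 15.25
position: [0.5784, 0.0466, 0.1434]
ee_rot: [-2.12, -2.318, -0.001]
force: [-4.2, 1.0, 12.3]
width: 0.005
gripper_force: 6.0
```

```bash
python3 -m creep '[[0,0,0.003,0,0],[0.06,0,0,0,0],[0.1,0,0,0,0],[0.1,0,0,0,0]]'
```

```text
clock: 15.75
position: [0.5786, 0.0561, 0.1434]
ee_rot: [2.119, 2.315, 0.002]
force: [-0.1, -1.7, 8.2]
width: 0.005
gripper_force: 4.0
```

```bash
python3 -m creep '[[0.03,0,0.01,0,0],[0.1,0,0,0,0],[0.1,0,0,0,0]]'
```

```text
clock: 16.12
position: [0.5779, 0.0647, 0.1433]
ee_rot: [2.12, 2.315, 0.002]
force: [-0.1, -4.2, 11.6]
width: 0.007
gripper_force: 6.0
```

Run:
```python
from h import *
go(-.1,.0095,.143)
d=grab('wrist','w4.png');K=d['camera_matrix']
cv2.imwrite('pics/w4.png',d['pixels'][:300])
```

```text
t 16.12 st [-79.6  10.9] z 143.3 shift [ 0.51  -0.032  0.008] turn 0.05 tilt [ 0.003 -0.001 -1.   ] F [-0.1 -4.2 11.6]
```

View pics/w4.png

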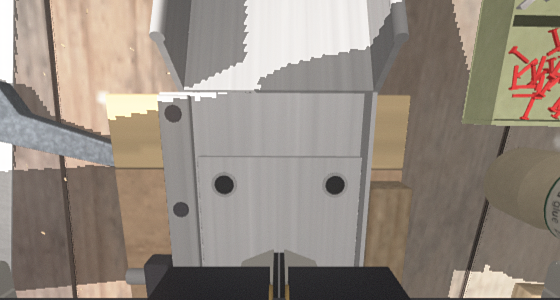

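The plate's front edge is at row 156, its front holes are at (224,185) and (335,185), and the ledge is at row 92.

```bash
cat >> h.py <<'E'
def ray(d,u,v,z):
    K=d['camera_matrix'];R=Rot.from_rotvec(d['rotation']).as_matrix()
    r=R@np.array([(u-K[0,2])/K[0,0],-(v-K[1,2])/K[1,1],-1]);p=d['position'];return (w2st(p+r*(z-p[2])/r[2])*1e3).round(1)
def holes(d):
    "dark blobs on the plate -> station mm"
    g=cv2.cvtColor(d['pixels'],cv2.COLOR_BGR2GRAY)[:262];m=(g<70).astype(np.uint8)
    k,l,s,c=cv2.connectedComponentsWithStats(m)
    for i in range(1,k):
        if 60<s[i,4]<700 and .7<s[i,2]/s[i,3]<1.4:
            q=ray(d,*c[i],.143)
            if -25<q[1]<45: print('hole',q)
E
python3 - <<'E'
from h import *
d=dict(np.load('pics/wrist.npz'));print(ray(d,280,156,.143),ray(d,280,92,.138));holes(d)
E
python3 -m creep '[[0.05,0,0.006,0,0],[0.12,0,0,0,0],[0.12,0,0,0,0],[0.12,0,0,0,0]]'
```

```text
[-137.3   10.5] [-165.1   10.5]
hole [-124.1  -15.8]
hole [-123.9   36.2]
clock: 16.68
position: [0.5766, 0.0809, 0.1433]
ee_rot: [2.12, 2.314, 0.002]
force: [-2.2, -4.1, 14.8]
width: 0.006
gripper_force: 7.1
```

```bash
python3 -m creep '[[0.12,0,0,0,0],[0.12,0,0,0,0],[0.12,0,0,0,0]]'
```

```text
clock: 17.05
position: [0.5753, 0.0954, 0.1433]
ee_rot: [2.12, 2.315, 0.003]
force: [-2.3, -4.9, 14.0]
width: 0.008
gripper_force: 7.0
```

```bash
python3 -m creep '[[0.12,0,0,0,0],[0.12,0,0,0,0],[0.12,0,0,0,0],[0.12,0,0,0,0]]'; python3 -c "
from h import *
holes(grab('wrist'))
go(-.1,.0095,.143)"
```

```text
clock: 17.55
position: [0.5737, 0.1146, 0.1433]
ee_rot: [2.12, 2.315, 0.003]
force: [-1.4, -3.8, 13.9]
width: 0.006
gripper_force: 6.9
hole [-174.1  -15.8]
hole [-174.    36.2]
t 17.6 st [-130.6   10.9] z 143.3 shift [-0.765 -0.039  0.009] turn 0.06 tilt [ 0.003 -0.    -1.   ] F [-1.5 -1.8 16.4]
```

```bash
python3 -m creep '[[0.1,0,0,0,0],[0.12,0,0,0,0],[0.12,0,0,0,0],[0.06,0,0,0,0]]'; python3 -c "
from h import *
holes(grab('wrist'))
go(-.1,.0095,.143)"
```

```text
clock: 18.1
position: [0.5723, 0.131, 0.1433]
ee_rot: [2.119, 2.315, 0.003]
force: [-0.2, -3.2, 14.3]
width: 0.005
gripper_force: 6.8
hole [-190.5  -15.8]
hole [-190.4   36.2]
t 18.15 st [-146.7   10.9] z 143.3 shift [-1.167 -0.04   0.008] turn 0.06 tilt [ 0.003  0.    -1.   ] F [-1.1 -1.  15.2]
```

```bash
python3 -m creep '[[0,0,-0.15,0,0],[0,0,-0.6,0,0],[-0.4,0,0,0,0],[-0.7,-0.04,0,0,0],[-0.7,0,0,0,0],[-0.57,0,0,0,0],[0,0,0.3,0,0],[0,0,0.3,0,0],[0,0,0,0,0],[0,0,0,0,0]]'; python3 -c "
from h import *
go(-.052,.0095,.1405)
d=grab('wrist');holes(d)"
```

```text
clock: 19.4
position: [0.5774, 0.0381, 0.1475]
ee_rot: [-2.119, -2.319, 0.001]
force: [0.6, 0.9, -0.0]
width: 0.003
gripper_force: 0.0
t 19.4 st [-53.1   8.2] z 147.5 shift [-0.027  0.034  0.175] turn 0.08 tilt [-0. -0. -1.] F [ 0.6  0.9 -0. ]
hole [-87.1 -15.8]
hole [-87.2  36.2]
```

```bash
python3 -m creep '[[0,0.03,0.06,0,0],[0,0,0.06,0,0],[0,0,0.045,0,0],[0,0,0,0,0]]'
```

```text
clock: 19.95
position: [0.5786, 0.0375, 0.141]
ee_rot: [-2.12, -2.318, 0.0]
force: [-0.4, -0.3, -0.3]
width: 0.007
gripper_force: 0.0
```

```bash
python3 -m creep '[[0.1,0,0,0,0],[0.1,0,0,0,0],[0.1,0,0,0,0],[0.1,0,0,0,0]]'; python3 -c "
from h import *
go(-.1,.0095,.1405)
d=grab('wrist');holes(d)"
```

```text
clock: 20.45
position: [0.5773, 0.0538, 0.1412]
ee_rot: [-2.12, -2.318, -0.0]
force: [-0.2, -0.8, 0.2]
width: 0.004
gripper_force: 0.0
t 20.45 st [-68.8   9.3] z 141.2 shift [0.781 0.008 0.016] turn 0.07 tilt [ 0.  0. -1.] F [-0.2 -0.8  0.2]
hole [-93.7 -16.6]
hole [-93.2  35.3]
```

```bash
python3 -m creep '[[0.12,0,0.015,0,0],[0.14,0,0,0,0],[0.14,0,0,0,0],[0.14,0,0,0,0]]'
```

```text
clock: 21.0
position: [0.5753, 0.0754, 0.1405]
ee_rot: [-2.12, -2.318, -0.0]
force: [-0.9, 0.6, 0.3]
width: 0.001
gripper_force: 0.1
```

```bash
python3 -m creep '[[0.14,0,0,0,0],[0.14,0,0,0,0],[0,0,0,0,0],[0,0,0,0,0],[0,0,0,0,0]]'; python3 -c "
from h import *
go(-.1,.0095,.1405)
d=grab('wrist','w5.png');cv2.imwrite('pics/w5.png',d['pixels'][:300])"
```

```text
clock: 21.62
position: [0.5744, 0.0858, 0.1406]
ee_rot: [2.121, 2.318, -0.0]
force: [-0.2, 0.2, -0.6]
width: 0.005
gripper_force: 0.0
t 21.62 st [-100.8    9.1] z 140.6 shift [-0.021  0.009  0.002] turn 0.06 tilt [ 0. -0. -1.] F [-0.2  0.2 -0.6]
```

View pics/w5.png

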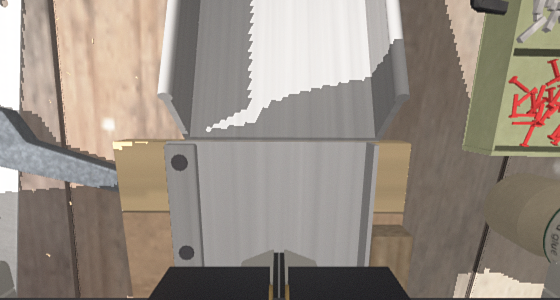

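The nest floor is now empty and the plate has gone over the ledge. I'll lift clear and look into the chute.

```bash
python3 -m creep '[[0,0,-0.3,0,0],[0,0,-0.8,0,0],[0,0,-0.8,0,0],[0,0,-0.8,0,0],[0,0,-0.8,0,0],[0.4,0,-0.8,0,0],[0.8,0,-0.6,0,0],[0.8,0,0,0,0],[0.8,0,0,0,0],[0,0,0,0,0],[0,0,0,0,0]]'
python3 - <<'E'
from h import *
go(-.1,.0095,.1405)
d=grab('wrist','w6.png');P=cloud(d);S=w2st(P);z=P[...,2]
pl=.051+(S[...,0]+.295)*np.tan(np.radians(32))  # chute floor height
for x in np.arange(-.35,-.16,.015):
    m=(abs(S[...,0]-x)<.005)&(abs(S[...,1]-.0095)<.02)&(d['z_map']>0);print(round(x,3),m.sum(),((np.median((z-pl)[m])*np.cos(.5585))*1e3).round(1) if m.any() else '')
E
```

```text
clock: 23.05
position: [0.5645, 0.1967, 0.3371]
ee_rot: [2.121, 2.317, 0.0]
force: [0.4, -0.5, 0.2]
width: 0.005
gripper_force: 0.0
t 23.05 st [-212.2    8.7] z 337.1 shift [-2.804  0.008  4.916] turn 0.05 tilt [ 0.001 -0.    -1.   ] F [ 0.4 -0.5  0.2]
-0.35 249 5.7
-0.335 258 5.6
-0.32 297 5.6
-0.305 262 5.5
-0.29 265 5.5
-0.275 266 5.3
-0.26 297 5.5
-0.245 11161 290.0
-0.23 2991 287.5
-0.215 410 0.6
-0.2 394 0.4
-0.185 347 0.2
-0.17 336 0.4
```

View pics/w6.png

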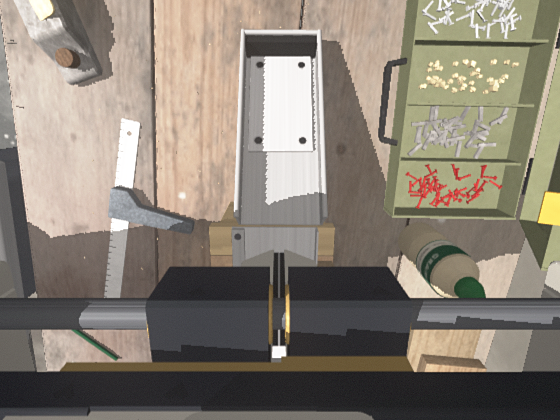

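The plate lies flat (5 mm above the chute floor along its length) and against the lip, with holes at (258,65) to (303,140). I'll check the clamp, then hand in.

Run:
```python
from h import *
d=grab('side','s7.png');P=cloud(d);S=w2st(P);h=cv2.cvtColor(d['pixels'],cv2.COLOR_BGR2HSV)
m=((h[...,0]<8)|(h[...,0]>172))&(h[...,1]>140)&(abs(S[...,1])<.03)&(S[...,0]>.05)&(S[...,0]<.25)&(P[...,2]>.1)
print(m.sum(),S[m].min(0),S[m].max(0),P[m][:,2].min(),P[m][:,2].max())
cv2.imwrite('pics/c7.png',cv2.resize(d['pixels'][90:390,170:450],None,fx=2,fy=2))
```

```text
123 [ 0.09616964 -0.00667584] [0.18555928 0.00642569] 0.1492262868739419 0.16308054131478178
```

View pics/c7.png

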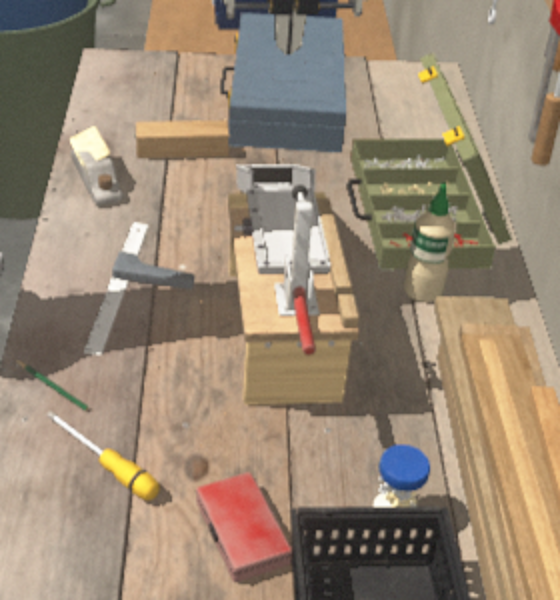

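The grip lies level at (305,320), the arm stands upright, and the bench items have not moved.

```bash
python3 -c "
from cell import sign_off
print(sign_off())"
```

```text
the job is handed in; nothing more can be done
None
```

The job is handed in: the clamp is fully open, the plate lies flat in the chute against the lip, and the bench items are where they were. The highest force I read while bearing on the plate was 16.4 N, and it took about 23 s of the 72 s allowed.

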